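# Hang a second solder-wire reel on the braked reel hook

## Robot

A 6-joint arm with a two-finger parallel gripper is mounted at the origin on a cart in front of the work surface, level with it; the furniture and walls round the work are solid. World frame = base frame: x ahead of the robot, y to its left, z up, the work surface at z = 0. Lengths are in m, angles in degrees, forces in N, time in s.
With the tool pointing down it reaches from about 0.4 to 0.825 m from the base axis. Payload 7 kg.
Tool frame: the origin (TCP) lies on the centre line of the jaws, within the pads' length; the fingertips stand 8 mm ahead of it and the grasp point (between the pads) lies 11 mm behind it (r.tcp_to_tips is the distance from the TCP to the fingertips, in m); z points along the fingers, y is the direction in which the jaws open and shut (so a half turn about z gives the same grasp; the last joint's range is limited). The gripper opens to 88 mm and grips with 3 to 60 N. Pads are 19 mm wide; open, the fingers measure 130 mm over their backs; the gripper's body (78 mm by 193 mm) begins 47 mm behind the grasp point.
Start: joints at [-53.337, 20.546, 0.682, 0, -70.136, -16.507], TCP at [0.233, -0.634, 0.235] pointing down, gripper open.
Joint ranges: [-176.03, 176.03], [-82.01, 121.73], [-58.28, 71.71], [-173.87, 95.51], [-174.79, -0.11], [-173.66, 173.66]. Speed limits (degrees/s): [136.94, 136.94, 172.46, 180, 180, 180].

## Interface

Orientations are given as [roll, pitch, yaw] about the fixed x, y, z axes, in that order (R = Rz(yaw) Ry(pitch) Rx(roll)).
In Python, from plant import r gives the robot as it stands.
- The arm moves only by the tool drive_tool, never from a script. Its argument "plan" is text: rows parted by semicolons, each of 4 numbers parted by spaces: the shift along the tool's x, y, z in cm, then the turn about the tool's z in rad. A call has 1 to 8 rows; each row is the pose to reach, as a shift and turn from the pose commanded when the call began, along the tool's axes at that moment; what a row does not reach only later rows make up. A row lasts 1/8 s, in which the tool goes at most 62.5 mm and 10.7 degrees, less where a joint would pass 70% of its speed; a pose out of reach is approached as far as the arm can. A call with a gripper value outside its range is refused whole. "fingers" is the closure, from -1 (fully open) to 1 (shut), set as the call begins (left out, the last holds). The fingers move at their own pace and stop on an object; "squeeze" is the grip in N (left out, the last holds). Time passes only in rows, so rows that repeat a pose let the fingers close. It gives the time, the measured TCP pose, the force and the opening at its end, in the units of the state.
- r.get_state(): the state, without advancing time (a new reading comes with each control period).
- r.capture(name): name is "scene" or "top" or "wrist"; returns a dict with "frame" (384x512x3 uint8, red, green, blue), "fovy" (degrees; the focal length in pixels is half the picture's height over the tangent of half this angle, whatever the lens; pixels are square), "cx", "cy" (the principal point, pixels), "rvec" (rotation vector, rad) and "tvec" (3), from world to camera coordinates, as OpenCV has them. Camera axes: x right, y down, z forward; pixel columns grow to the right and rows downward; lengths in m; the calibration is good to about 2 mm. A picture is of the moment at which its call begins. There is no depth.
- r.close_job(): hands the job in, once; it reports no verdict.
The state is a dict: "time_s": time; "joints": joint angles; "qd": joint speeds; "joint_torque": joint torques, N m; "tcp_pos": TCP position; "eef_rot": TCP orientation; "contact_force": force on the tool from outside, world axes, zero at the start; "moment": the same for the moment, N m; "gripper_width": finger opening in m.
Only numpy, scipy, OpenCV 4.12 (cv2) and the standard library are available. Lean on these libraries where they do the work, as an engineer would, in place of code of your own. Each camera call takes 0.05 s, during which the arm holds its last target. There are 200 camera calls.

## Task

Hang the yellow reel of solder wire on the reel hook, in front of the blue reel already there: pass it over the upturned end, ease the blue reel back against the spring brake with it just far enough to make room, and let it down onto the arm behind the upturned end, so that the brake holds both reels snugly together when you let go. How far out the arm is set is not measured, so go by feel and push gently: do not drive the brake hard onto its stop or press hard on the arm, do not lift the blue reel or knock it off, and leave everything else on the bench where it is.

Things in the scene. Friction and masses are not known exactly. Their poses are not given: they have to be found in the camera images.
- yellow_reel: the loose reel to hang: closed plastic wire reel, yellow band, white flanges, standing on one of its twelve flat sides. 56 mm across flats (so 56 mm high and 56 mm wide to grasp), 26 mm long along its axis, 22 mm bore right through, 0.08 to 0.17 kg. Origin at its centre; x is the level bore axis, z up. Both ends are alike.
- first_reel: the same kind of reel with a blue band, already hanging on the arm by its bore, loose, anywhere between the upturned end and the brake. Origin at its centre, x axis along the bore.
- green_reel: the same kind of reel with a green band, standing on the bench; not needed, leave it alone. Origin at its centre.
- reel_hook: fixed stand: grey foot 170 x 84 mm, post, and an aluminium clamp (top 148 mm above the bench) holding a level arm. Origin on the bench under the post; its -x axis is the way the arm points, z up. A reel hanging properly has its centre 123 mm above the bench; to pass over the upturned end its centre must be 131.5 to 136.5 mm up. Do not press the yellow reel on the stand with over 25 N.
- hook_line (a point): point in the middle of the clamp, on the arm's centre line, 130 mm above the bench. The arm is an 8 mm steel rod along the stand's -x. Its end turns straight up, 8 mm thick, flat red cap 8 mm above the rod's top. It telescopes: it stands firm, but its setting is not measured; the inner face (post side) of the upturned end lies 88 to 114 mm from this point.
- clamp_front (a point): centre of the clamp's front face, 18 mm along -x from hook_line. Before it, on the arm and moved out with it, is the spring brake: a 40 mm pad round the rod, at rest 46 mm from the inner face of the upturned end. It yields at 1 N plus 1.25 N per mm (add up to 1 N for the blue reel's drag): two reels just fit at 6 mm (8.5 N), firm stop at 8 mm (11 N). Never over 16 N between the reels.
- goblet: loose glass beaker, 76 mm across, 65 mm high; bystander. Origin at the centre of its underside.
- tweezers: loose cross-lock tweezers with red sleeves, 150 mm long, lying flat; bystander. Origin under the middle.
- flush_cutters: loose pliers-like cutters with blue handles, 122 mm long, lying flat; bystander. Origin under the middle.
- caliper: loose vernier caliper, 195 mm long, lying flat; bystander. Origin under the middle.
- bottle_1: loose small brown dropper bottle, 33 mm across, 102 mm high; bystander. Origin at the centre of its underside.
Mind the look-alikes: they are no part of the job. Leave any orange or purple look-alike of the first_reel alone.

How it is judged:
By the outcome, as a careful person would: the job done as asked, in the order asked, and still so for the second after the job is handed in, with the robot touching nothing.
It also fails if it takes over 54 s, if anything falls off the work surface, if the arm or the gripper's body presses on something with over 40 N, if the wrist force passes 120 N, or if a joint passes its speed limit or range.

## Working session

There is one attempt and no reset: what is moved stays moved. The work goes in short steps, Python scripts to look and compute and a tool call to move; the robot and the scene stay as the last step left them, time stands still between calls to the robot, and variables do not carry over. Pictures are saved under pics/ and viewed, about 8 in all and at most 12, crops included, and the job is handed in when it is done.

Besides the shell and the picture viewer there is one more tool, called after "Call:" as name(argument=value, ...), one argument or row to a line, values as JSON. drive_tool: Moves the arm, as the interface text tells. Its arguments: {"type":"object","properties":{"plan":{"type":"string"},"fingers":{"type":"number"},"squeeze":{"type":"number"}},"required":["plan"]}

```bash
ls; mkdir -p pics
cat > h.py <<'E'
import numpy as np, cv2
from plant import r
def cap(n,f=None):
    c=r.capture(n)
    if f: cv2.imwrite('pics/'+f,c['frame'][:,:,::-1])
    np.savez('pics/'+(f or n)+'.npz',**c); return c
def cam(c):
    F=c['frame'].shape[0]/2/np.tan(np.radians(float(c['fovy']))/2)
    K=np.array([[F,0,float(c['cx'])],[0,F,float(c['cy'])],[0,0,1]]); R=cv2.Rodrigues(np.array(c['rvec'],float))[0]
    return K,R,np.array(c['tvec'],float).ravel()
def ray(c,u,v):
    K,R,t=cam(c); return -R.T@t, R.T@np.linalg.inv(K)@[u,v,1]
def onz(c,u,v,z):
    o,d=ray(c,u,v); return o+d*(z-o[2])/d[2]
def proj(c,P):
    K,R,t=cam(c); p=(K@(R@np.atleast_2d(P).T+t[:,None])).T; return p[:,:2]/p[:,2:]
E
python3 - <<'E'
from h import *
a=cap('scene','s0.png');b=cap('top','t0.png');w=cap('wrist','w0.png')
for c in(a,b,w):
    K,R,t=cam(c);print(c['fovy'],-R.T@t,R[2])
print(r.get_state())
cv2.imwrite('pics/two.png',np.vstack([cv2.resize(np.hstack([a['frame'],b['frame']]),(800,300))])[:,:,::-1])
E
```

```text
pics
56.37389572232968 [-0.07716113 -0.40042785  0.59004115] [ 0.7427613   0.34904889 -0.57137599]
43.599832358483695 [ 0.40425802 -0.08267996  1.38299073] [ 0.12766212  0.01469568 -0.99170884]
59.8537333218392 [ 0.15719459 -0.66110053  0.38433499] [ 0.27774936  0.10173687 -0.95525123]
{'time_s': 0.15, 'joints': array([-5.33352850e+01,  2.05815264e+01,  6.46774148e-01, -1.30841283e-02,
       -7.01359860e+01, -1.65075971e+01]), 'qd': array([-0.01970268, -0.28446302,  0.06177482,  0.08618189,  0.06591491,
       -0.03005712]), 'joint_torque': array([-1.26814932e-03, -5.83274603e+01,  2.93291795e+01,  7.00120077e+00,
        8.76765407e-03, -1.37140855e-04]), 'tcp_pos': array([ 0.23245884, -0.63333791,  0.23385542]), 'eef_rot': array([ 1.79928682e+02, -8.30669668e-03, -1.59847330e+02]), 'contact_force': array([ 0.00984433, -0.25994001,  0.17337083]), 'moment': array([-0.02847529,  0.01818689, -0.00946197]), 'gripper_width': 0.08771085217077379}
```

View pics/s0.png

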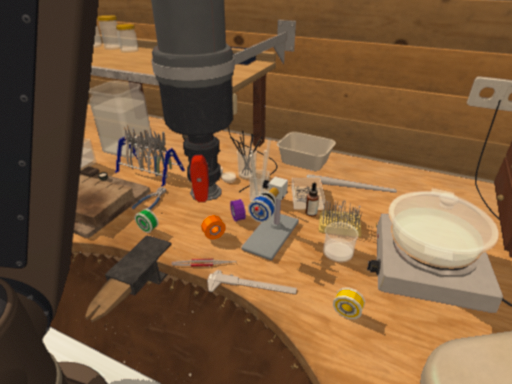

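View pics/t0.png

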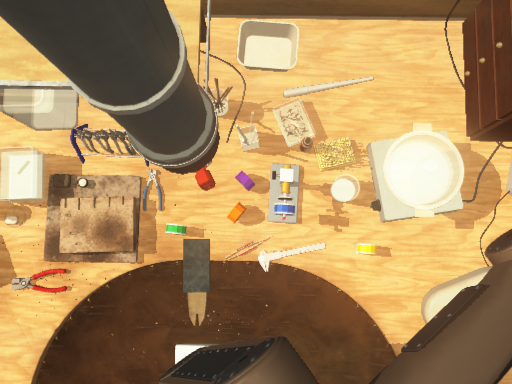

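Yellow reel is at scene (349,304), top (366,249). Possible mix-ups are green (147,219), orange (213,228), purple (238,210), and blue on the hook (262,207). Zooming in on both yellow and the hook.

Run:
```python
from h import *
L=lambda f:{k:v for k,v in np.load('pics/'+f+'.npz').items()}
b=L('t0.png');a=L('s0.png')
def crop(c,u,v,w,h,s): 
    return cv2.resize(c['frame'][v:v+h,u:u+w],(w*s,h*s),interpolation=cv2.INTER_CUBIC)
p=crop(b,340,225,50,50,8)  # yellow top
q=crop(b,255,155,50,75,8)
s=crop(a,235,165,80,100,6)[:600,:480]
t=crop(a,324,279,50,50,6)
im=np.zeros((600,800,3),np.uint8); 
im[:400,:400]=p; im[:600,400:]=cv2.resize(q,(400,600)); cv2.imwrite('pics/c1.png',im[:,:,::-1])
im=np.zeros((600,800,3),np.uint8); im[:600,:480]=s; im[:300,480:780]=t; cv2.imwrite('pics/c2.png',im[:,:,::-1])
for n,(u,v),z in [('yel',(366,249),.05),('blue',(284,209),.15),('clamp',(286,175),.148),('green',(176,229),.05),('cup',(344,188),.065),('bottle',(306,143),.1)]: print(n,onz(b,u,v,z))
for n,(u,v),z in [('yel',(349,304),.028),('blue',(262,207),.123)]: print(n,onz(a,u,v,z))
```

```text
yel [ 0.42387277 -0.36386438  0.05      ]
blue [ 0.5208207  -0.13308609  0.15      ]
clamp [ 0.60998278 -0.13730526  0.148     ]
green [0.46913882 0.16201319 0.05      ]
cup [ 0.59011173 -0.30166818  0.065     ]
bottle [ 0.70732186 -0.19292482  0.1       ]
yel [ 0.42211475 -0.37072061  0.028     ]
blue [ 0.52729913 -0.13558208  0.123     ]
```

View pics/c1.png

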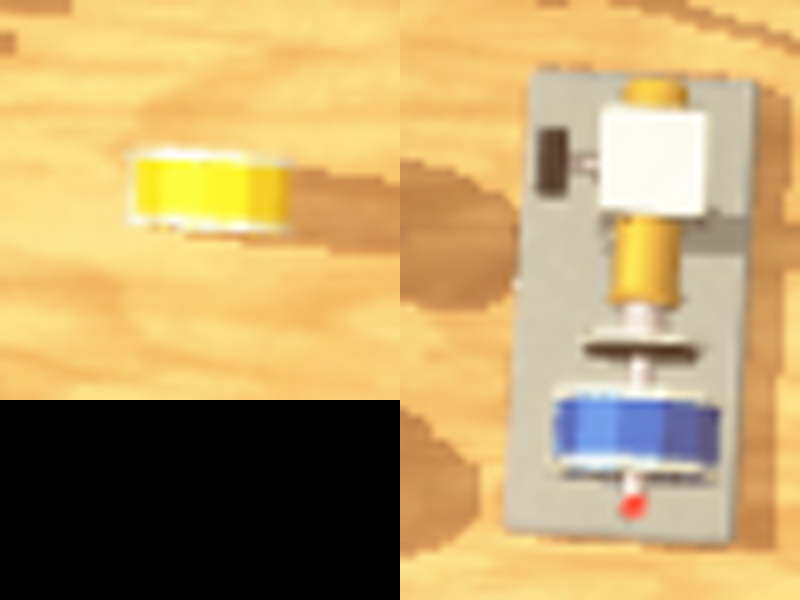

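View pics/c2.png

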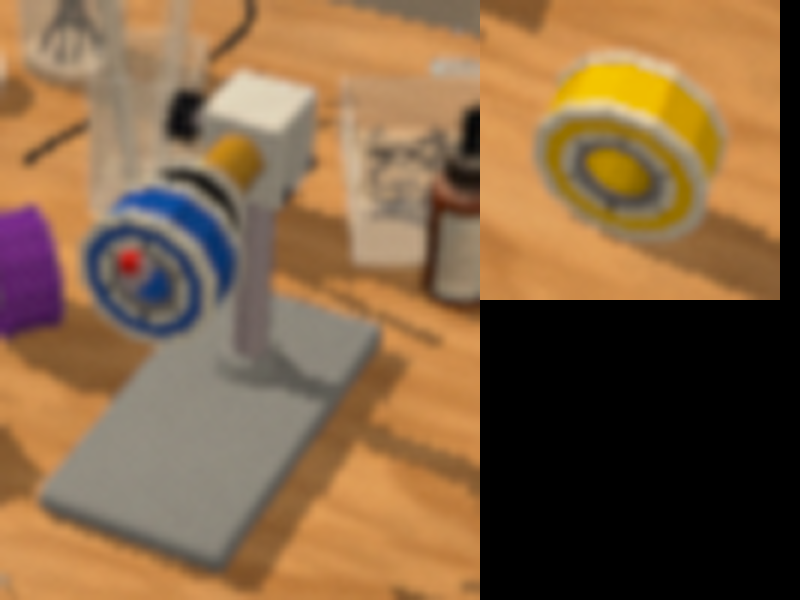

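Run:
```python
from h import *
L=lambda f:{k:v for k,v in np.load('pics/'+f+'.npz').items()}
b=L('t0.png');a=L('s0.png')
T=lambda x,y,z:onz(b,255+(x-400)/8-.5,155+y/8-.5,z)
Y=lambda x,y,z:onz(b,340+x/8-.5,225+y/8-.5,z)
C=[T(*p,.01) for p in [(537,70),(760,85),(735,545),(503,525)]]
print(np.round(C,4),[np.linalg.norm(C[i]-C[i-1]) for i in range(4)])
for i,j in[(3,0),(2,1)]:
    d=C[j]-C[i];print('yaw',np.degrees(np.arctan2(d[1],d[0])))
cl=[T(*p,.148) for p in [(602,106),(707,110),(704,215),(598,210)]];print('clamp',np.mean(cl,0),[np.linalg.norm(cl[i]-cl[i-1]) for i in range(4)])
for i,j in[(3,0),(2,1)]:
    d=cl[j]-cl[i];print('yaw',np.degrees(np.arctan2(d[1],d[0])))
cap=T(633,507,.142);d=np.mean(cl,0)-cap;print('cap',cap,np.linalg.norm(d[:2]),np.degrees(np.arctan2(d[1],d[0])))
S=lambda x,y,z:onz(a,235+x/6-.5,165+y/6-.5,z)
print('cap scene',S(130,262,.142)); print('clamp top scene',np.mean([S(*p,.148) for p in[(240,70),(316,97),(273,142),(203,112)]],0))
# yellow top flange edges: reel top z .056 
y=[Y(*p,.056) for p in[(160,152),(262,157)]]+[Y(*p,.056) for p in[(160,226),(262,232)]];print(np.round(y,4))
for i in(0,2):
    d=y[i]-y[i+1];print('axis yaw',np.degrees(np.arctan2(d[1],d[0]))-90)
```

```text
[[ 0.6668 -0.1013  0.01  ]
 [ 0.6627 -0.1822  0.01  ]
 [ 0.4956 -0.1746  0.01  ]
 [ 0.5012 -0.0916  0.01  ]] [np.float64(0.1658780375394574), np.float64(0.08105537435059049), np.float64(0.1672353254476189), np.float64(0.08316174719704993)]
yaw -3.3270879692496544
yaw -2.606223297974989
clamp [ 0.61125409 -0.13753146  0.148     ] [np.float64(0.03434689056310957), np.float64(0.034242818890440535), np.float64(0.03464638018621288), np.float64(0.034459585087245934)]
yaw -1.4158193581419682
yaw -1.0581007296309393
cap [ 0.49851178 -0.13272045  0.142     ] 0.11284491904142609 -2.443480666848286
cap scene [ 0.4934141  -0.13675169  0.142     ]
clamp top scene [ 0.60426678 -0.1410232   0.148     ]
[[ 0.4384 -0.345   0.056 ]
 [ 0.4374 -0.3798  0.056 ]
 [ 0.4133 -0.3448  0.056 ]
 [ 0.4119 -0.3795  0.056 ]]
axis yaw -1.727673026418202
axis yaw -2.2661053951481165
```

```bash
cat >> h.py <<'E'
from scipy.spatial.transform import Rotation as Ro
def to(P,yaw):
    s=r.get_state(); R=Ro.from_euler('xyz',s['eef_rot'],degrees=True).as_matrix()
    d=R.T@(np.array(P)-s['tcp_pos'])*100; th=-(((yaw-s['eef_rot'][2])+180)%360-180)
    print('shift cm',d.round(2),'turn rad',np.radians(th).round(3),'t',s['time_s'])
E
python3 -c "
from h import *
to([.425,-.362,.17],178)"
```

```text
shift cm [-27.42  18.83   6.41] turn rad 0.387 t 0.15
```

Call:
drive_tool(
  plan="-3.9 2.7 0 0.05; -7.8 5.4 0 0.1; -11.7 8.1 0 0.16; -15.6 10.8 0 0.22; -19.5 13.5 1 0.28; -23.4 16.1 3 0.34; -27.4 18.8 5 0.387; -27.4 18.8 6.4 0.387",
  fingers=-1,
)

```text
time_s: 1.15
tcp_pos: [0.4263, -0.3604, 0.1697]
eef_rot: [180.0, -0.0, 178.2]
contact_force: [0.0, -0.4, -0.1]
gripper_width: 0.0874
```

Call:
drive_tool(
  plan="0 0 0 0; 0 0 0 0",
)

```text
time_s: 1.4
tcp_pos: [0.4247, -0.3636, 0.1711]
eef_rot: [-180.0, 0.0, 177.9]
contact_force: [0.3, -0.1, 0.6]
gripper_width: 0.0872
```

```bash
python3 -c "
from h import *
c=cap('wrist','w1.png');s=r.get_state();print(s['tcp_pos'],s['eef_rot'],s['joints'],s['gripper_width'],s['contact_force'])
K,R,t=cam(c);print(-R.T@t,R[2])
print(proj(c,[[.425,-.362,.056],s['tcp_pos']]))
"
```

```text
[ 0.42479189 -0.36372916  0.17122263] [-1.79971935e+02  4.23071088e-02  1.77918714e+02] [-2.05048129e+01  1.25951854e+01 -1.92639831e+01  1.56158457e-02
 -5.80918240e+01 -7.15847320e+01] 0.08740698483518883 [ 0.25424698 -0.4206113  -0.23466054]
[ 0.3445393  -0.36065707  0.32163415] [ 0.29646625 -0.01242367 -0.95496252]
[[261.08859606 191.23935739]
 [258.84635988 257.48548364]]
```

View pics/w1.png

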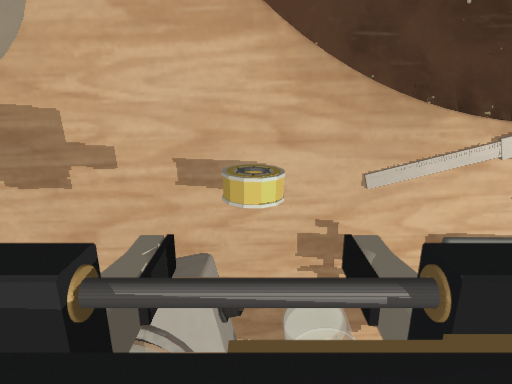

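Yellow reel is centred near column 253, rows 165–206, slightly left of where I aimed. I'll refine it by fitting.

Run:
```python
from h import *
from scipy.optimize import least_squares
L=lambda f:{k:v for k,v in np.load('pics/'+f+'.npz').items()}
ang=np.radians(15+30*np.arange(12)); rr=28/np.cos(np.radians(15))/1000
def pts(x,y,yaw):
    P=np.array([[sx*.013,rr*np.cos(t),rr*np.sin(t)] for sx in(-1,1) for t in ang])
    return P@Ro.from_euler('z',yaw,degrees=True).as_matrix().T+[x,y,.028]
def mask(f,box,th):
    im=f['frame'];h=cv2.cvtColor(im,cv2.COLOR_RGB2HSV); m=np.zeros(im.shape[:2],np.uint8);u,v,w,e=box
    return m,h
for n,box in[('w1.png',(205,150,100,70)),('t0.png',(350,235,35,30)),('s0.png',(325,280,50,50))]:
    c=L(n);u,v,w,e=box;hsv=cv2.cvtColor(c['frame'],cv2.COLOR_RGB2HSV)[v:v+e,u:u+w].astype(int)
    H,S,V=[hsv[...,i] for i in range(3)]
    m=((((H>23)&(H<35)&(S>170))|((S<60)&(V>150)))).astype(np.uint8)
    m=cv2.morphologyEx(m,cv2.MORPH_OPEN,np.ones((2,2),np.uint8))
    q=np.argwhere(m)[:,::-1]+[u,v]; hull=cv2.convexHull(q.astype(np.float32)); me=cv2.moments(hull); obs=np.array([me['m10']/me['m00'],me['m01']/me['m00']])
    ext=[q[:,0].min(),q[:,0].max(),q[:,1].min(),q[:,1].max()]
    def f(p):
        pr=cv2.convexHull(proj(c,pts(p[0],p[1],-2)).astype(np.float32)); k=cv2.moments(pr); return np.array([k['m10']/k['m00'],k['m01']/k['m00']])-obs
    s=least_squares(f,[.425,-.366],diff_step=1e-3); pr=proj(c,pts(*s.x,-2)); print(n,s.x,ext,pr.min(0),pr.max(0))
    if n[0]=='w':
        w0=cv2.minAreaRect(hull);print(w0)
```

```text
w1.png [ 0.43194741 -0.36566035] [np.int64(229), np.int64(285), np.int64(174), np.int64(208)] [225.50192387 169.04222627] [288.73864338 213.84888374]
((257.6364440917969, 192.00164794921875), (33.07810592651367, 56.60676956176758), 86.87786865234375)
t0.png [ 0.42493666 -0.36889079] [np.int64(358), np.int64(375), np.int64(245), np.int64(252)] [355.45862382 243.46857936] [376.91400854 253.96260356]
s0.png [ 0.44614579 -0.36249679] [np.int64(341), np.int64(355), np.int64(291), np.int64(297)] [331.80663569 278.74189329] [363.73681218 309.0846597 ]
```

```bash
python3 -c "
from h import *
to([.425,-.369,.018],178)"
```

```text
shift cm [-0.03 -0.52 15.32] turn rad -0.001 t 1.45
```

Call:
drive_tool(
  plan="0 -0.5 3 0; 0 -0.5 7 0; 0 -0.5 11 0; 0 -0.5 14 0; 0 -0.5 15.2 0; 0 -0.5 15.2 0",
)

```text
time_s: 2.2
tcp_pos: [0.4246, -0.3683, 0.0186]
eef_rot: [180.0, -0.0, 177.9]
contact_force: [-0.6, -0.1, 0.3]
gripper_width: 0.0878
```

Call:
drive_tool(
  plan="0 0 0 0; 0 0 0 0; 0 0 0 0; 0 0 0 0; 0 0 0 0; 0 0 0 0",
  fingers=1,
  squeeze=20,
)

```text
time_s: 2.95
tcp_pos: [0.4252, -0.3678, 0.0191]
eef_rot: [-180.0, 0.0, 178.0]
contact_force: [-0.8, 0.6, 6.0]
gripper_width: 0.0559
```

```bash
python3 -c "
from h import *
c=cap('wrist','w2.png');s=r.get_state();print(s['tcp_pos'],s['eef_rot'],s['gripper_width'],s['contact_force'],s['time_s'])
"
```

```text
[ 0.4251611  -0.36783285  0.01906521] [-1.79980032e+02  3.30745877e-02  1.78004590e+02] 0.05597929427003148 [-0.5634603   0.89496431  5.62108619] 3.0
```

View pics/w2.png

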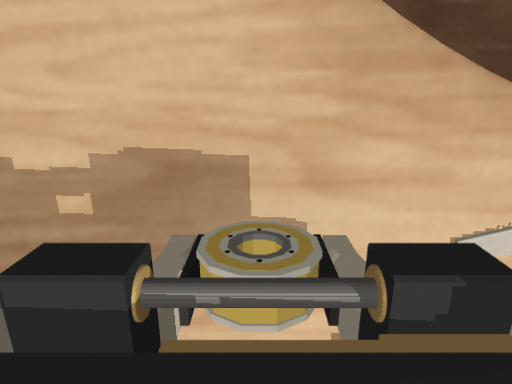

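Grasped at 56 mm with the bore facing the robot. Lift, then stage in front of the hook.

```bash
python3 -c "
from h import *
c={k:v for k,v in np.load('pics/w2.png.npz').items()}
print('front face centre',onz(c,259.5,245,.028), 'expect TCP-13mm')
to([.435,-.131,.175],177.5)"
```

```text
front face centre [ 0.41404658 -0.36724725  0.028     ] expect TCP-13mm
shift cm [ -0.17  23.7  -15.6 ] turn rad 0.009 t 3.0
```

Call:
drive_tool(
  plan="0 0 -1 0; 0 0 -4 0; 0 0 -8 0; 0 0 -12 0; 0 0 -15.6 0; 0 0 -15.6 0",
)

```text
time_s: 3.75
tcp_pos: [0.4262, -0.3685, 0.1781]
eef_rot: [-179.9, 0.3, 178.0]
contact_force: [0.7, 0.1, -1.8]
gripper_width: 0.056
```

Call:
drive_tool(
  plan="0 2 0 0; 0 5.5 0 0; 0 9.5 0 0; 0 13.5 0 0; -0.5 17.5 0 0; -1 21 0 0; -1 23 0 0.01; -1 23.7 0 0.01",
)

```text
time_s: 4.75
tcp_pos: [0.4421, -0.1297, 0.1736]
eef_rot: [180.0, -0.1, 177.5]
contact_force: [0.7, 0.2, -1.1]
gripper_width: 0.0558
```

Call:
drive_tool(
  plan="0 0 1 0; 0 0 2.5 0; 0 0 4 0; 0 0 4.9 0; 0 0 4.9 0; 0 0 4.9 0",
)

```text
time_s: 5.5
tcp_pos: [0.4434, -0.1315, 0.1258]
eef_rot: [-180.0, 0.0, 177.4]
contact_force: [-0.3, 0.6, -0.9]
gripper_width: 0.0556
```

Run:
```python
from h import *
a=cap('scene','s3.png');b=cap('top','t3.png');s=r.get_state();print(s['tcp_pos'],s['eef_rot'],s['contact_force'],s['time_s'])
cr=lambda c,u,v:cv2.resize(c['frame'][v:v+75,u:u+50],(400,600),interpolation=cv2.INTER_CUBIC)
print(proj(a,[s['tcp_pos']+[0.0015,0,.009]]),proj(b,[s['tcp_pos']+[0.0015,0,.037]]))
u,v=222,168
cv2.imwrite('pics/c3.png',np.hstack([cv2.resize(a['frame'][165:240,215:265],(400,600),interpolation=cv2.INTER_CUBIC),cr(b,258,175)])[:,:,::-1])
```

```text
[ 0.44351538 -0.13129957  0.12602026] [1.79994890e+02 5.19637569e-02 1.77407998e+02] [-0.3222477  -0.47608793 -0.96949439] 5.6
[[243.93201825 222.55570163]] [[283.14967753 238.35504383]]
```

View pics/c3.png

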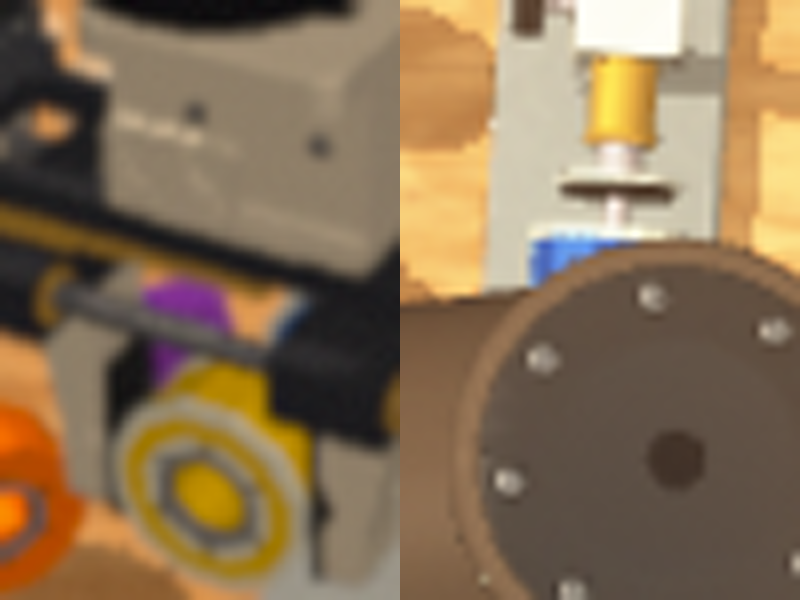

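Run:
```python
from h import *
L=lambda f:{k:v for k,v in np.load('pics/'+f+'.npz').items()}
a=L('s3.png');tc=np.array([.4435,-.1313,.126])
f=tc+[-.0115,.0005,.009]; p=proj(a,[f])[0];ob=np.array([240.75,225.75]);print(p,ob,ob-p)
bias=ob-p
c=np.array([256.2,208.2])-bias; print('cap',onz(a,*c,.142))
P=[235+x/6-.5 for x in(240,316,273,203)];Q=[165+y/6-.5 for y in(70,97,142,112)]
print('clamp',onz(a,np.mean(P)-bias[0],np.mean(Q)-bias[1],.148))
c=np.array([235+148/6-.5,165+267/6-.5])  # blue face centre
print('blue face: x fixed .5 ->', [onz(a,*(c-bias),.123)])
to([0,0,0],177.4)
```

```text
[240.87180616 226.03815732] [240.75 225.75] [-0.12180616 -0.28815732]
cap [ 0.49247458 -0.13755557  0.142     ]
clamp [ 0.60283521 -0.14194183  0.148     ]
blue face: x fixed .5 -> [array([ 0.51664924, -0.13371012,  0.123     ])]
shift cm [44.91 11.11 12.56] turn rad 0.0 t 5.6
```

Run:
```python
from h import *
L=lambda f:{k:v for k,v in np.load('pics/'+f+'.npz').items()}
a=L('s0.png');b=L('t3.png')
for z in np.arange(.25,.6,.05): print(round(z,2),proj(b,[[.4435,-.1313,z]])[0].round(1),end=' ')
S=lambda x,y,z:onz(a,235+x/6-.5,165+y/6-.5,z)
C=[S(*p,.01) for p in[(278,297),(380,330),(222,570),(42,498)]]
print();print(np.round(C,4)); d=[C[1]-C[2],C[0]-C[3]]
print([np.degrees(np.arctan2(q[1],q[0])) for q in d],[np.linalg.norm(q) for q in d],np.linalg.norm(C[2]-C[3]))
# red blobs
for n,box in(('s0.png',(250,200,14,16)),('t0.png',(278,210,14,14))):
    c=L(n);u,v,w,h=box;f=c['frame'][v:v+h,u:u+w].astype(int);wt=np.clip(f[...,0]-np.maximum(f[...,1],f[...,2])-60,0,None)
    yy,xx=np.mgrid[v:v+h,u:u+w]; print(n,(wt*xx).sum()/wt.sum(),(wt*yy).sum()/wt.sum(),onz(c,(wt*xx).sum()/wt.sum(),(wt*yy).sum()/wt.sum(),.141))
    print(wt)
```

```text
0.25 [284.6 237.8] 0.3 [285.6 237. ] 0.35 [286.7 236.2] 0.4 [287.8 235.3] 0.45 [289.1 234.3] 0.5 [290.5 233.2] 0.55 [292.2 231.9] 
[[ 0.6652 -0.1315  0.01  ]
 [ 0.6614 -0.1817  0.01  ]
 [ 0.4905 -0.1776  0.01  ]
 [ 0.4981 -0.0958  0.01  ]]
[np.float64(-1.3910827289815786), np.float64(-12.049009329079961)] [np.float64(0.17086666936661837), np.float64(0.17081052682165862)] 0.08209377018720684
s0.png 256.13556338028167 207.93661971830986 [ 0.49543601 -0.13574183  0.141     ]
[[ 0  0  0  0  0  0  0  0  0  0  0  0  0  0]
 [ 0  0  0  0  0  0  0  0  0  0  0  0  0  0]
 [ 0  0  0  0  0  0  0  0  0  0  0  0  0  0]
 [ 0  0  0  0  0  0  0  0  0  0  0  0  0  0]
 [ 0  0  0  0  0  0  0  0  0  0  0  0  0  0]
 [ 0  0  0  0  0  0  0  0  0  0  0  0  0  0]
 [ 0  0  0  0  0  0  6  0  0  0  0  0  0  0]
 [ 0  0  0  0  0 42 78 63  9  0  0  0  0  0]
 [ 0  0  0  0  0 57 88 65 10  0  0  0  0  0]
 [ 0  0  0  0  0 34 59 39  0  0  0  0  0  0]
 [ 0  0  0  0  0  0 13  5  0  0  0  0  0  0]
 [ 0  0  0  0  0  0  0  0  0  0  0  0  0  0]
 [ 0  0  0  0  0  0  0  0  0  0  0  0  0  0]
 [ 0  0  0  0  0  0  0  0  0  0  0  0 
[... 306 characters left out ...]
0   0   0   0   0   0   0   0   0   0   0   0   0]
 [  0   0   0   0   0   0   0   0   0   0   0   0   0   0]
 [  0   0   0   0   0   0   0   0   0   0   0   0   0   0]
 [  0   0   0   0   0   0   0   0   0   0   0   0   0   0]
 [  0   0   0   0   0   0   0   0   0   0   0   0   0   0]
 [  0   0   0   0   0  67 110  55   0   0   0   0   0   0]
 [  0   0   0   0  17  96 106  45   0   0   0   0   0   0]
 [  0   0   0   0   0  46  56   1   0   0   0   0   0   0]
 [  0   0   0   0   0   0   0   0   0   0   0   0   0   0]
 [  0   0   0   0   0   0   0   0   0   0   0   0   0   0]
 [  0   0   0   0   0   0   0   0   0   0   0   0   0   0]
 [  0   0   0   0   0   0   0   0   0   0   0   0   0   0]]
```

Call:
drive_tool(
  plan="0 -0.1 0.1 0; -1 -0.1 0.1 0; -2 -0.1 0.1 0; -2.8 -0.1 0.1 0; -2.8 -0.1 0.1 0; -2.8 -0.1 0.1 0",
)

```text
time_s: 6.35
tcp_pos: [0.4708, -0.1335, 0.1243]
eef_rot: [-180.0, -0.0, 177.4]
contact_force: [-0.1, 0.6, -1.8]
gripper_width: 0.056
```

Run:
```python
from h import *
a=cap('scene','s4.png');s=r.get_state();print(s['tcp_pos'],s['eef_rot'],s['contact_force'],s['moment'],s['time_s'])
cv2.imwrite('pics/c4.png',cv2.resize(a['frame'][170:245,220:295],(600,600),interpolation=cv2.INTER_CUBIC)[:,:,::-1])
```

```text
[ 0.47075466 -0.1334943   0.12440449] [ 1.79999288e+02 -2.84150546e-02  1.77405402e+02] [ 0.27827299  0.12650344 -1.15913734] [-0.02787374 -0.01005312 -0.02626673] 6.4
```

View pics/c4.png

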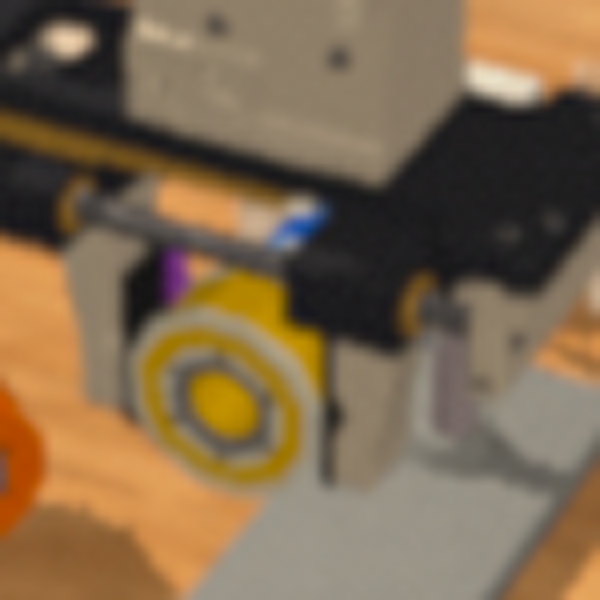

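Call:
drive_tool(
  plan="-0.2 0 0 0; -0.4 0 0 0; -0.6 0 0 0; -0.8 0 0 0; -0.8 0 0 0; -0.8 0 0 0",
)

```text
time_s: 7.15
tcp_pos: [0.479, -0.1339, 0.1245]
eef_rot: [180.0, -0.0, 177.4]
contact_force: [-0.6, 0.2, -1.5]
gripper_width: 0.0559
```

Call:
drive_tool(
  plan="-0.2 0 0 0; -0.4 0 0 0; -0.6 0 0 0; -0.8 0 0 0; -0.8 0 0 0; -0.8 0 0 0",
)

```text
time_s: 7.9
tcp_pos: [0.487, -0.1342, 0.1245]
eef_rot: [180.0, -0.0, 177.4]
contact_force: [0.8, 0.2, -0.7]
gripper_width: 0.0558
```

Run:
```python
from h import *
a=cap('scene','s5.png');s=r.get_state();print(s['tcp_pos'],s['contact_force'],s['moment'],s['time_s'])
cv2.imwrite('pics/c5.png',cv2.resize(a['frame'][195:235,235:275],(480,480),interpolation=cv2.INTER_CUBIC)[:,:,::-1])
```

```text
[ 0.48699398 -0.13420597  0.12454171] [ 0.71912417  0.32325632 -0.94239478] [-0.07744636 -0.02377577  0.00169012] 7.95
```

View pics/c5.png

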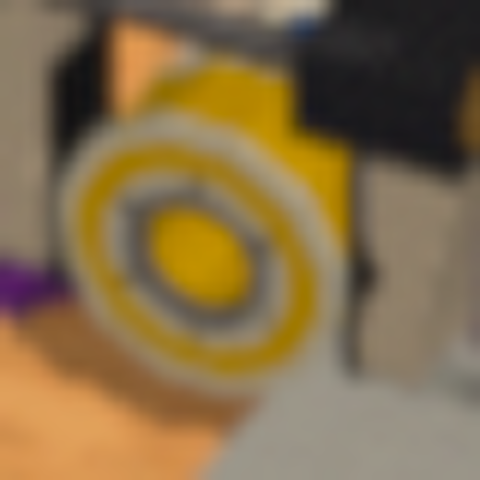

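Call:
drive_tool(
  plan="-0.2 0 0 0; -0.4 0 0 0; -0.6 0 0 0; -0.8 0 0 0; -0.8 0 0 0; -0.8 0 0 0",
)

```text
time_s: 8.7
tcp_pos: [0.495, -0.1346, 0.1245]
eef_rot: [-180.0, -0.0, 177.4]
contact_force: [-0.6, 0.6, -0.9]
gripper_width: 0.0561
```

Run:
```python
from h import *
a=cap('scene','s6.png');s=r.get_state();print(s['tcp_pos'],s['contact_force'],s['moment'],s['time_s'])
f=a['frame'][195:235,235:275].astype(int);w=np.clip(f[...,0]-np.maximum(f[...,1],f[...,2])-50,0,None);print(np.argwhere(w>20)+[195,235],f.shape)
p=proj(a,[s['tcp_pos']+[-.0115,0,.009]]);print(p)
cv2.imwrite('pics/c6.png',cv2.resize(a['frame'][190:230,240:280],(480,480),interpolation=cv2.INTER_CUBIC)[:,:,::-1])
```

```text
[ 0.49499672 -0.13458312  0.1245317 ] [ 0.00155881 -0.47021821 -1.46421494] [-0.07383917 -0.05511544  0.0291729 ] 8.75
[] (40, 40, 3)
[[253.30103231 213.55307622]]
```

View pics/c6.png

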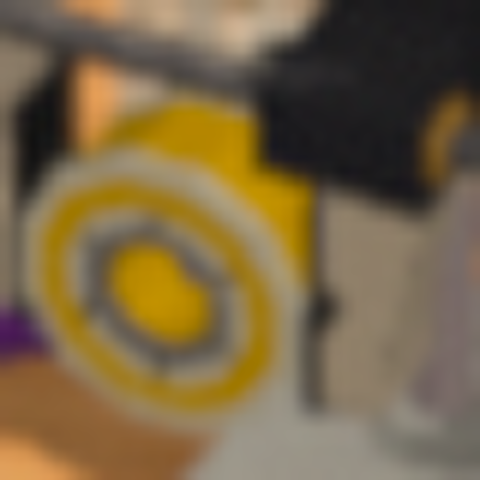

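Call:
drive_tool(
  plan="-0.1 0 0 0; -0.3 0 0 0; -0.5 0 0 0; -0.6 0 0 0; -0.6 0 0 0",
)

```text
time_s: 9.38
tcp_pos: [0.5012, -0.1349, 0.1245]
eef_rot: [-180.0, 0.0, 177.4]
contact_force: [-0.6, -0.4, -1.2]
gripper_width: 0.0554
```

Call:
drive_tool(
  plan="-0.1 0 0 0; -0.2 0 0 0; -0.3 0 0 0; -0.3 0 0 0; -0.3 0 0 0",
)

```text
time_s: 10.0
tcp_pos: [0.5042, -0.135, 0.1246]
eef_rot: [-180.0, 0.0, 177.4]
contact_force: [-0.3, -0.1, -0.7]
gripper_width: 0.0554
```

Call:
drive_tool(
  plan="-0.1 0 0 0; -0.2 0 0 0; -0.2 0 0 0; -0.2 0 0 0",
)

```text
time_s: 10.5
tcp_pos: [0.5062, -0.1351, 0.1246]
eef_rot: [180.0, 0.0, 177.4]
contact_force: [0.1, -0.9, -1.0]
gripper_width: 0.056
```

Call:
drive_tool(
  plan="-0.1 0 0 0; -0.2 0 0 0; -0.2 0 0 0; -0.2 0 0 0",
)

```text
time_s: 11.0
tcp_pos: [0.5082, -0.1352, 0.1246]
eef_rot: [-180.0, 0.0, 177.4]
contact_force: [-0.0, -0.4, -1.8]
gripper_width: 0.0558
```

Call:
drive_tool(
  plan="-0.1 0 0 0; -0.2 0 0 0; -0.2 0 0 0; -0.2 0 0 0",
)

```text
time_s: 11.5
tcp_pos: [0.5099, -0.1353, 0.1245]
eef_rot: [180.0, -0.0, 177.4]
contact_force: [-1.5, -0.8, -0.6]
gripper_width: 0.0556
```

Call:
drive_tool(
  plan="-0.1 0 0 0; -0.1 0 0 0; -0.1 0 0 0",
)

```text
time_s: 11.88
tcp_pos: [0.5107, -0.1353, 0.1244]
eef_rot: [180.0, -0.0, 177.4]
contact_force: [-3.0, 0.4, 1.0]
gripper_width: 0.056
```

Call:
drive_tool(
  plan="-0.1 0 0 0; -0.1 0 0 0; -0.1 0 0 0",
)

```text
time_s: 12.25
tcp_pos: [0.5117, -0.1354, 0.1245]
eef_rot: [-180.0, -0.0, 177.4]
contact_force: [-4.7, 0.5, -0.2]
gripper_width: 0.0557
```

Call:
drive_tool(
  plan="-0.1 0 0 0; -0.1 0 0 0; -0.1 0 0 0",
)

```text
time_s: 12.62
tcp_pos: [0.5127, -0.1354, 0.1245]
eef_rot: [-180.0, -0.0, 177.4]
contact_force: [-4.5, 0.5, 0.9]
gripper_width: 0.0558
```

Call:
drive_tool(
  plan="-0.1 0 0 0; -0.1 0 0 0; -0.1 0 0 0; -0.1 0 0 0",
  squeeze=35,
)

```text
time_s: 13.12
tcp_pos: [0.5135, -0.1355, 0.1244]
eef_rot: [-180.0, -0.1, 177.4]
contact_force: [-6.0, 0.3, 1.0]
gripper_width: 0.0554
```

Call:
drive_tool(
  plan="-0.1 0 0 0; -0.1 0 0 0; -0.1 0 0 0; -0.1 0 0 0",
)

```text
time_s: 13.62
tcp_pos: [0.5141, -0.1355, 0.1244]
eef_rot: [-180.0, -0.1, 177.4]
contact_force: [-7.4, 0.4, 2.2]
gripper_width: 0.0558
```

Call:
drive_tool(
  plan="-0.1 0 0 0; -0.1 0 0 0; -0.1 0 0 0; -0.1 0 0 0",
)

```text
time_s: 14.12
tcp_pos: [0.5148, -0.1356, 0.1243]
eef_rot: [-180.0, -0.1, 177.4]
contact_force: [-7.2, 0.7, 2.3]
gripper_width: 0.056
```

Call:
drive_tool(
  plan="-0.1 0 -0.1 0; -0.1 0 -0.1 0; -0.1 0 -0.1 0; -0.1 0 -0.1 0",
)

```text
time_s: 14.62
tcp_pos: [0.5151, -0.1356, 0.1245]
eef_rot: [180.0, -0.2, 177.4]
contact_force: [-7.4, 1.0, -1.5]
gripper_width: 0.0558
```

Call:
drive_tool(
  plan="-0.1 0 0 0; -0.1 0 0 0; -0.1 0 0 0; -0.1 0 0 0",
)

```text
time_s: 15.12
tcp_pos: [0.5158, -0.1356, 0.1244]
eef_rot: [180.0, -0.3, 177.4]
contact_force: [-8.1, 0.4, -1.9]
gripper_width: 0.0559
```

Call:
drive_tool(
  plan="-0.1 0 0 0; -0.1 0 0 0; -0.1 0 0 0; -0.1 0 0 0",
)

```text
time_s: 15.62
tcp_pos: [0.5165, -0.1356, 0.1244]
eef_rot: [180.0, -0.3, 177.4]
contact_force: [-9.7, 1.4, -0.3]
gripper_width: 0.0561
```

Call:
drive_tool(
  plan="-0.1 0 0 0; -0.1 0 0 0; -0.1 0 0 0; -0.1 0 0 0",
)

```text
time_s: 16.12
tcp_pos: [0.5173, -0.1357, 0.1244]
eef_rot: [180.0, -0.3, 177.4]
contact_force: [-9.0, 1.3, 0.2]
gripper_width: 0.0556
```

Call:
drive_tool(
  plan="-0.05 0 0.1 0; -0.05 0 0.2 0; -0.05 0 0.3 0; -0.05 0 0.3 0; -0.05 0 0.3 0",
)

```text
time_s: 16.75
tcp_pos: [0.5178, -0.1359, 0.1217]
eef_rot: [-180.0, -0.3, 177.4]
contact_force: [-11.3, 0.8, 2.9]
gripper_width: 0.0558
```

Call:
drive_tool(
  plan="0 0 0.1 0; 0 0 0.2 0; 0 0 0.2 0; 0 0 0.2 0",
)

```text
time_s: 17.25
tcp_pos: [0.5178, -0.1359, 0.1197]
eef_rot: [-180.0, -0.3, 177.4]
contact_force: [-11.1, 0.3, 2.3]
gripper_width: 0.0557
```

Call:
drive_tool(
  plan="0 0 0.1 0; 0 0 0.2 0; 0 0 0.3 0; 0 0 0.3 0; 0 0 0.3 0",
)

```text
time_s: 17.88
tcp_pos: [0.5178, -0.1359, 0.1167]
eef_rot: [-180.0, -0.3, 177.4]
contact_force: [-10.6, 0.9, 2.7]
gripper_width: 0.056
```

Call:
drive_tool(
  plan="0 0 0.1 0; 0 0 0.2 0; 0 0 0.2 0; 0 0 0.2 0",
)

```text
time_s: 18.38
tcp_pos: [0.5178, -0.1359, 0.1148]
eef_rot: [-180.0, -0.3, 177.4]
contact_force: [-11.2, 0.8, 3.5]
gripper_width: 0.0555
```

Call:
drive_tool(
  plan="0.1 0 0.05 0; 0.1 0 0.05 0; 0.1 0 0.05 0; 0.1 0 0.05 0",
)

```text
time_s: 18.88
tcp_pos: [0.5173, -0.1359, 0.1144]
eef_rot: [-180.0, -0.2, 177.4]
contact_force: [-9.6, 0.5, 2.8]
gripper_width: 0.0557
```

Call:
drive_tool(
  plan="0.1 0 0.05 0; 0.1 0 0.05 0; 0.1 0 0.05 0; 0.1 0 0.05 0",
)

```text
time_s: 19.38
tcp_pos: [0.5167, -0.1358, 0.1141]
eef_rot: [-180.0, -0.2, 177.4]
contact_force: [-9.5, 0.2, 2.4]
gripper_width: 0.0554
```

Call:
drive_tool(
  plan="0.1 0 0.05 0; 0.1 0 0.05 0; 0.1 0 0.05 0; 0.1 0 0.05 0",
)

```text
time_s: 19.88
tcp_pos: [0.5165, -0.1358, 0.114]
eef_rot: [-180.0, -0.1, 177.4]
contact_force: [-7.6, 0.0, 4.6]
gripper_width: 0.0557
```

Call:
drive_tool(
  plan="0.1 0 0.05 0; 0.1 0 0.05 0; 0.1 0 0.05 0; 0.1 0 0.05 0",
)

```text
time_s: 20.38
tcp_pos: [0.5164, -0.1358, 0.114]
eef_rot: [-180.0, -0.0, 177.4]
contact_force: [-6.8, 0.4, 5.0]
gripper_width: 0.0557
```

Call:
drive_tool(
  plan="0.1 0 0 0; 0.2 0 0 0; 0.2 0 0 0; 0.2 0 0 0",
)

```text
time_s: 20.88
tcp_pos: [0.5155, -0.1357, 0.114]
eef_rot: [-180.0, 0.1, 177.4]
contact_force: [0.1, -3.6, 2.3]
gripper_width: 0.0554
```

Run:
```python
from h import *
a=cap('scene','s7.png');s=r.get_state();print(s['tcp_pos'],s['contact_force'],s['moment'],s['time_s'])
cv2.imwrite('pics/c7.png',cv2.resize(a['frame'][180:240,235:295],(600,600),interpolation=cv2.INTER_CUBIC)[:,:,::-1])
```

```text
[ 0.51546413 -0.13569701  0.11400049] [-0.93388009 -4.47701082  3.00388046] [-1.43386409  0.01067536  0.03676708] 20.925
```

View pics/c7.png

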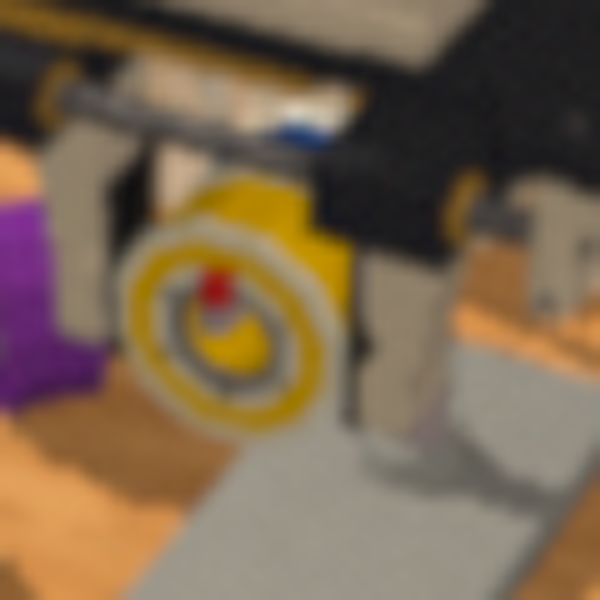

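Call:
drive_tool(
  plan="0 -0.05 0 0; 0 -0.1 0 0; 0 -0.1 0 0; 0 -0.1 0 0",
)

```text
time_s: 21.42
tcp_pos: [0.5154, -0.1359, 0.1139]
eef_rot: [180.0, 0.1, 177.4]
contact_force: [1.0, 4.8, 6.1]
gripper_width: 0.0559
```

Call:
drive_tool(
  plan="0 0.03 -0.05 0; 0 0.05 -0.05 0; 0 0.05 -0.05 0; 0 0.05 -0.05 0",
)

```text
time_s: 21.92
tcp_pos: [0.5152, -0.1359, 0.114]
eef_rot: [180.0, 0.1, 177.4]
contact_force: [5.8, 1.5, -1.0]
gripper_width: 0.0555
```

Call:
drive_tool(
  plan="0 0 0 0; 0 0 0 0",
  squeeze=5,
)

```text
time_s: 22.18
tcp_pos: [0.5151, -0.136, 0.1141]
eef_rot: [180.0, 0.1, 177.4]
contact_force: [4.8, 1.3, -0.4]
gripper_width: 0.0562
```

Call:
drive_tool(
  plan="0 0 0 0; 0 0 0 0; 0 0 0 0; 0 0 0 0; 0 0 0 0; 0 0 0 0",
  fingers=-1,
)

```text
time_s: 22.92
tcp_pos: [0.5145, -0.136, 0.1141]
eef_rot: [-180.0, -0.0, 177.4]
contact_force: [-0.4, 0.2, 0.1]
gripper_width: 0.0875
```

Call:
drive_tool(
  plan="0 0 -0.5 0; 0 0 -2 0; 0 0 -4 0; 0 0 -7 0; 0 0 -10 0; 0 0 -12 0; 0 0 -12 0",
)

```text
time_s: 23.8
tcp_pos: [0.5156, -0.136, 0.2368]
eef_rot: [180.0, 0.3, 177.4]
contact_force: [0.1, -0.1, -0.3]
gripper_width: 0.0881
```

Call:
drive_tool(
  plan="1 0 0 0; 4 -2 0 0; 7 -6 0 0; 8 -11 0 0; 8 -16 0 0; 8 -20 0 0; 8 -20 0 0; 8 -20 0 0",
)

```text
time_s: 24.8
tcp_pos: [0.4247, -0.3317, 0.2333]
eef_rot: [180.0, -0.1, 177.4]
contact_force: [-0.0, -0.7, 0.1]
gripper_width: 0.0875
```

Run:
```python
from h import *
a=cap('scene','s8.png');b=cap('top','t8.png');s=r.get_state();print(s['tcp_pos'],s['contact_force'],s['time_s'])
f=lambda c,u,v,w,h:cv2.resize(c['frame'][v:v+h,u:u+w],(w*400//w,h*400//w),interpolation=cv2.INTER_CUBIC)
A=cv2.resize(a['frame'][165:225,230:290],(400,400),interpolation=cv2.INTER_CUBIC);B=cv2.resize(b['frame'][160:220,254:314],(400,400),interpolation=cv2.INTER_CUBIC)
im=np.hstack([A,B]);lo=cv2.resize(b['frame'],(266,200));la=cv2.resize(a['frame'],(266,200))
l=np.zeros((200,800,3),np.uint8);l[:,:266]=la;l[:,266:532]=lo;cv2.imwrite('pics/c8.png',np.vstack([im,l])[:,:,::-1])
```

```text
[ 0.42527894 -0.33124672  0.23385593] [-0.0561982   0.05650789 -1.01525534] 24.9
```

View pics/c8.png

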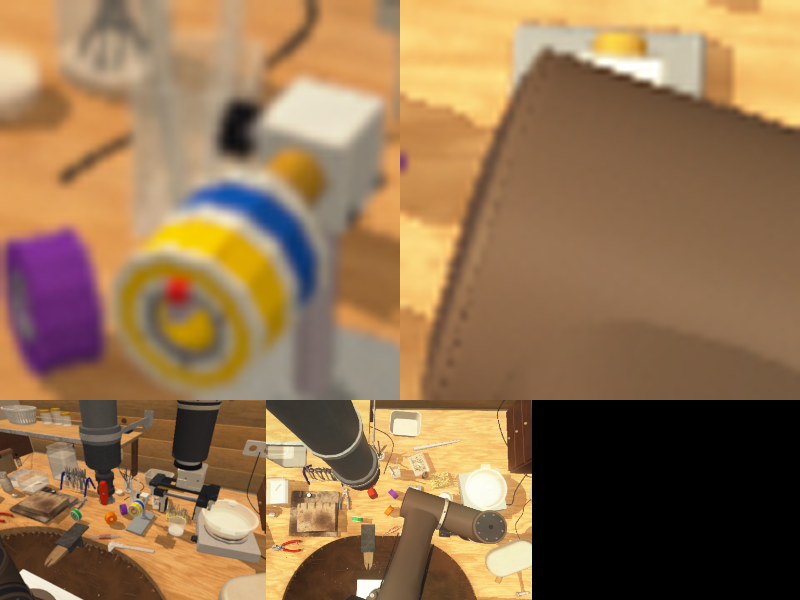

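Both reels sit snugly together on the arm, with the yellow one in front of the blue and behind the red upturned end. The gripper is clear, so I'm handing in.

```bash
python3 -c "
from plant import r
print(r.close_job())"
```

```text
the job is handed in; nothing more can be done
None
```

The yellow reel is hanging on the hook in front of the blue one, behind the upturned end, and I handed the job in at about 25 s.

- **Insertion:** The reel went over the upturned end with no contact I could feel. I eased the blue reel back until the push read about 9.5 N. As I lowered the yellow reel the reading rose to 11.3 N, still under the 16 N limit. That is about where the brake's 8 mm stop begins, and by position it had moved about 7.5 mm, so it came close to the stop but was not driven hard onto it.
- **Seating:** Pressing down never read more than about 6 N. The reel settled at its proper height, with the gripper reading putting its centre about 123 mm above the bench. It came back against the upturned end before I let go.
- **Final check:** The last scene picture shows both reels touching each other and the red cap in front of the yellow bore. The force on the tool was near zero after release. In that small picture the things I could make out looked unmoved.
- **Doubts:** In the last top picture the robot arm hid the reels, so only the scene camera confirmed the result. The two cameras disagreed by about 3 mm on where the upturned end is (up to 8 mm on the clamp), so I used a middle value and went by feel. Just before release the sideways force swung from -4.5 to +4.8 N while I nudged the gripper, then dropped to about 1.5 N. A backward pull of 5 to 6 N built up, and both were gone once the gripper opened.

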